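# Pin the lever back onto the citrus press and try the hinge

### The arm

A 7-joint arm with a two-finger parallel gripper is mounted at the origin on a cart in front of the work surface, level with it; the furniture and walls round the work are solid. World frame = base frame: x ahead of the robot, y to its left, z up, the work surface at z = 0. Lengths are in m, angles in rad, forces in N, time in s.
With the tool pointing down it reaches from about 0.425 to 0.95 m from the base axis. Payload 4.7 kg.
Tool frame: the origin (TCP) lies on the centre line of the jaws, within the pads' length; the fingertips stand robot.nose_length ahead of it and the grasp point (between the pads) lies 8 mm behind it (robot.nose_length is the distance from the TCP to the fingertips, in m); z points along the fingers, y is the line along which they close (so a half turn about z gives the same grasp; the last joint's range is limited). The gripper opens to 85 mm and grips with 20 to 120 N. Pads are 22 mm wide; open, the fingers measure 114 mm over their backs; the gripper's body (76 mm by 85 mm) begins 54 mm behind the grasp point. The pads swing forward as they close: fully open they stand 13 mm farther back than shut.
Start: joints at [1.186, 0.469, -0.049, 1.532, 0.024, 1.141, -0.082], TCP at [0.235, -0.633, 0.242] pointing down, gripper open.
Joint ranges: [-2.59, 2.59], [-0.33, 1.99], [-1.39, 1.29], [0.1, 2.45], [-1.04, 4.18], [0.21, 1.99], [-2.66, 2.66]. Speed limits (rad/s): [2.57, 2.57, 3.14, 3.14, 3.14, 3.14, 3.14].

### API

Orientations are given as [roll, pitch, yaw] about the fixed x, y, z axes, in that order (R = Rz(yaw) Ry(pitch) Rx(roll)).
In Python, from plant import robot gives the robot as it stands. Calls block until the motion is done:
- robot.goto(position, orientation): joint-space move of the TCP to a pose.
- robot.move_straight(position, vel=0.15, attitude=None, contact_N=None): straight line of the TCP; attitude=None keeps the orientation; vel is the mean speed in m/s. With contact_N (N) it stops when the force on the tool has changed by that much, and returns True; else False.
- robot.move_joints(angles): joint-space move.
- robot.grip(opening, strength=None): opening from 0.0 (shut) to 1.0 (fully open); strength is the grip in N (None keeps the last); returns when the fingers have stopped.
- robot.sleep(seconds).
- robot.inverse_kinematics(position, orientation): joint angles nearest the present ones, or None.
- robot.sense(): the state.
- robot.grab_frame(name): name is "scene" or "top"; returns a dict with "image" (384x512x3 uint8, red, green, blue), "range_z" (384x512 float32, m along the optical axis (not along the pixel's ray), 0 where there is no reading), "fx", "fy", "cx", "cy" (pixels), "dist_coeffs" ([k1, k2, p1, p2, k3] as OpenCV has them; the pictures are not rectified), "R" (3x3) and "t" (3): a world point X has camera coordinates R X + t. Camera axes: x right, y down, z forward; pixel columns grow to the right and rows downward; lengths in m; the calibration is good to about 2 mm. A picture is of the moment at which its call begins.
A pose or a line that the arm cannot do raises robot.IKError and nothing moves.
- robot.close_job(): hands the job in; it is judged then, once.
The state is a dict: "t": time; "joint_pos": joint angles; "joint_velocities": joint speeds; "effort": joint torques, N m; "tcp_pos": TCP position; "tcp_rot": TCP orientation; "wrist_force": force on the tool from outside, world axes, zero at the start; "torque": the same for the moment, N m; "opening": opening from 0.0 (shut) to 1.0 (fully open); "gripper_force": force on a finger pad.
Only numpy, scipy, OpenCV 4.12 (cv2) and the standard library are available. Lean on these libraries where they do the work, as an engineer would, in place of code of your own. Each camera call takes 0.05 s, during which the arm holds its last target. There are 200 camera calls.

### The job

The lever citrus press has been washed and needs putting together: set the lever on the press with its plunger in the strainer cup and its eye between the two cheeks of the yoke, then thread the hinge pin through cheek, eye and cheek (from either side) and push it fully home, until its grip meets the cheek. Then try the hinge: swing the lever up on its pin by the handle, by about 30 degrees, lower it back into the cup and let go, with the pin still fully home. Do not disturb the drinking glass or the lemon.

Things in the scene. Friction and masses are not known exactly. Their poses are not given: they have to be found in the camera images.
- press: The citrus press: a grey cast-metal base 190 mm long and 110 mm wide, fixed to the worktop by suction feet. It carries a slotted steel strainer cup and, behind that, a yoke of two upright cheeks. Origin: on the worktop, 75 mm in front of the yoke holes. x points along the press from cup to yoke, y along the yoke holes, z up. Beware: a wall purifier hangs to its left behind, its tap 0.45 m above the worktop.
- yoke_axis (a point): On the axis of the two yoke holes (10 mm diameter), half-way between the cheeks, 75 mm above the worktop. Each cheek is 9 mm thick and ends in a round boss of 26 mm diameter (top 88 mm above the worktop). The cheeks stand 21 mm apart inside and measure 39 mm over their outer faces (at y = -19.5 and +19.5 mm). Axes as press; y is the hole axis.
- cup_floor (a point): Centre of the inner floor of the press's strainer cup, 30 mm above the worktop and 95 mm in front (-x) of yoke_axis. The cavity is a cone of about 25 mm radius at the floor and 30 mm at the rim; the rim is 46 mm above the worktop. Axes as press.
- lever: The loose lever, 260 mm long, about 0.4 kg, standing on the worktop on its plunger's flat underside. Origin: centre of that underside. x points from black handle to eye, z up. Plunger 44 mm in diameter at the flat, 49 mm at most, above it a stem of 18 mm. Flat on the cup floor, it has about 3 mm of play all round and its eye is at the height of the yoke holes; the pin's taper can draw the eye into line.
- lever_middle (a point): Point in the lever's bar straight above the plunger, 45 mm above its underside: where the lever balances (to 10 mm). The bar here is 14 mm wide (y) and 14 mm high; it can be gripped from above. The plunger's shoulder below reaches up to 26 mm above the underside. Axes as lever.
- lever_eye (a point): Centre of the lever's eye, a round boss of 24 mm diameter, 16 mm wide along y, with a hole of 10 mm diameter along y; 95 mm ahead (+x) of lever_middle, at the same height. Axes as lever.
- lever_handle (a point): On the axis of the black round handle, 100 mm behind (-x) lever_middle and 195 mm from the eye, at the same height. The handle is about 20 mm in diameter and runs from 60 to 153 mm behind lever_middle. Axes as lever.
- pin: The loose hinge pin, about 0.06 kg, lying level on the worktop: a black square grip, 16 x 16 mm and 34 mm long, and a bare steel shaft of 8.4 mm diameter that sticks out 60 mm, its last 12 mm tapering to 2.4 mm. Origin: underside of the grip (8 mm below the pin's axis), at the shoulder where grip and shaft meet. x points along the shaft to the tip.
- pin_grip (a point): Centre of the pin's black grip, on the pin's axis, 17 mm behind (-x) the shoulder, 8 mm above the worktop as it lies. Axes as pin.
- pin_middle (a point): On the pin's axis, 19.5 mm ahead (+x) of the shoulder; it coincides with yoke_axis when the pin is fully home, from either side (there is more room on the right, away from the purifier). The tip is 40.5 mm further on. Axes as pin.
- glass: Bystander: an upturned clear drinking glass, 92 mm in diameter, 104 mm high, behind the press. Origin: centre of its underside.
- lemon: Bystander: a lemon, 83 x 58 x 58 mm. Origin: its underside.

How it is judged:
On the way, in this order (a step that is already met when the one before it is completed fails the run):
1. the lever is set on the press: plunger in the cup, eye between the cheeks in line with their holes to 6 mm (distance between lever_eye and yoke_axis below 0.006 m and distance between lever and cup_floor below 0.006 m and angle between lever's own z axis and vertical below 0.06 rad), for 0.2 s.
2. the pin is through both cheeks and the eye, fully home (distance between pin_middle and yoke_axis below 0.004 m and angle between the x axis of pin_middle and the y axis of yoke_axis, either way round below 0.08 rad and distance between lever_eye and yoke_axis below 0.006 m), for 0.2 s.
3. the lever is swung up on its pin by more than 0.3 rad with the pin still home (all of step 2 and angle between lever's own z axis and vertical above 0.3 rad), for 0.1 s.
At the end, for the whole second after the job is handed in: The pin is through cheek, eye and cheek, home to 4 mm and in line with the holes to 0.08 rad; the eye is within 6 mm of the yoke's middle; the lever is down again, level to 0.06 rad, with its plunger within 6 mm of the middle of the cup floor; lever and pin are at rest (all of step 2 and angle between lever's own z axis and vertical below 0.06 rad and distance between lever and cup_floor below 0.006 m and linear speed of each of lever, pin below 0.02 m/s); the robot touches nothing.
It fails at once if the drinking glass or the lemon is moved by more than 30 mm (distance of any of glass, lemon from where it was at the start of the episode above 0.03 m).
It also fails if it takes over 67 s, if anything falls off the work surface, if the arm or the gripper's body presses on something with over 40 N, if the wrist force passes 120 N, or if a joint passes its speed limit or range.

## Working session

There is one attempt and no reset: what is moved stays moved. The work goes in short steps, each a Python script; the robot and the scene stay as the last script left them, time stands still between calls to the robot, and variables do not carry over. Pictures are saved under pics/ and viewed, at most 10 in all, crops included, and the job is handed in when it is done.

```bash
mkdir -p pics; ls; python3 - <<'E'
from plant import robot
import cv2,pickle
d={}
for n in("scene","top"):
    f=robot.grab_frame(n);d[n]=f
    cv2.imwrite(f"pics/{n}0.png",f["image"][:,:,::-1])
    print(n,f["fx"],f["cx"],f["cy"],f["dist_coeffs"],f["R"],f["t"])
pickle.dump(d,open("f0.pkl","wb"))
s=robot.sense();print(s,robot.nose_length)
E
```

```text
pics
scene 350.3478284935571 254.2215949622252 193.4020558202225 [0.02894182 0.         0.         0.         0.        ] [[-0.63370072 -0.77333077  0.01956831]
 [-0.5194959   0.40668184 -0.75148779]
 [ 0.57319055 -0.48638401 -0.65945674]] [0.17312161 0.475149   0.45085896]
top 425.04014487293847 255.67169232777985 188.88858199004585 [-0.0177198  0.         0.         0.         0.       ] [[-1.79117245e-03 -9.99871920e-01  1.59039124e-02]
 [-9.90615538e-01 -3.99392447e-04 -1.36677347e-01]
 [ 1.36666194e-01 -1.59994754e-02 -9.90487945e-01]] [-0.26228056  0.58918376  1.04829771]
{'t': 0.1, 'joint_pos': array([ 1.18611173,  0.46939107, -0.04857975,  1.53357227,  0.02410418,
        1.1409919 , -0.08231386]), 'joint_velocities': array([ 0.00029226, -0.0029348 , -0.00096411, -0.0036353 , -0.00023429,
       -0.00131433,  0.0026271 ]), 'effort': array([ 9.18317601e-04, -5.11520720e+01, -4.69995628e-02, -2.38392162e+01,
        1.07301999e-02,  4.39731579e-03, -1.54232833e-05]), 'tcp_pos': array([ 0.23494941, -0.6322551 ,  0.24134681]), 'tcp_rot': array([-3.13981718e+00,  7.19741904e-05,  3.55787945e-01]), 'wrist_force': array([0.56192158, 0.55468122, 0.23783901]), 'torque': array([-0.01872886,  0.00341658, -0.00089194]), 'gripper_force': 0.0, 'opening': 1.0001963835589014} 0.011
```

View pics/scene0.png

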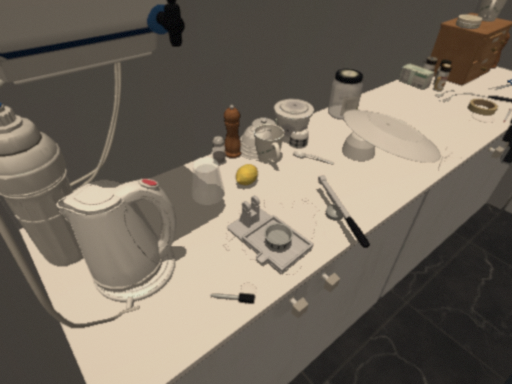

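View pics/top0.png

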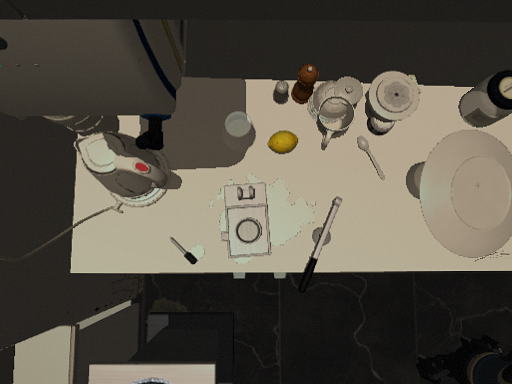

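The scene view shows the press at (270,235) and its yoke at (250,210). The lever runs from its eye at (322,180) to the handle at (362,240), and the pin's grip is at (247,298). The top view shows the cup at (249,231), the yoke at (247,192), the lever from (338,200) to (303,288), and the pin from tip (170,237) to grip (193,259). Next I'll enlarge the work area.

```bash
cat > h.py <<'E'
import numpy as np,cv2
def ray(f,uv):
    K=np.array([[f["fx"],0,f["cx"]],[0,f["fy"],f["cy"]],[0,0,1.]])
    p=cv2.undistortPoints(np.array(uv,float).reshape(-1,1,2),K,np.array(f["dist_coeffs"]))[:,0]
    d=np.c_[p,np.ones(len(p))]@f["R"]
    return -f["R"].T@f["t"],d
def onplane(f,uv,z):
    c,d=ray(f,uv); return c+d*((z-c[2])/d[:,2])[:,None]
def proj(f,X):
    K=np.array([[f["fx"],0,f["cx"]],[0,f["fy"],f["cy"]],[0,0,1.]])
    return cv2.projectPoints(np.array(X,float).reshape(-1,1,3),cv2.Rodrigues(np.array(f["R"]))[0],np.array(f["t"]),K,np.array(f["dist_coeffs"]))[0][:,0]
E
python3 - <<'E'
from h import *;import pickle
d=pickle.load(open("f0.pkl","rb"))
im=d["top"]["image"][:,:,::-1]
c=cv2.resize(im[170:300,160:350],None,fx=4.2,fy=4.2,interpolation=cv2.INTER_CUBIC);cv2.imwrite("pics/topc.png",c)
c=cv2.resize(d["scene"]["image"][170:310,205:375,::-1],None,fx=4.2,fy=4.2,interpolation=cv2.INTER_CUBIC);cv2.imwrite("pics/scc.png",c)
f=d["top"]
print("cup",onplane(f,[[249,231]],.046),"yoke",onplane(f,[[240,192],[253,192]],.088))
def blobs(f,box):
    x0,y0,x1,y1=box
    m=(f["image"][y0:y1,x0:x1].max(2)<60).astype(np.uint8)
    n,l,s,c=cv2.connectedComponentsWithStats(m)
    for i in range(1,n):
        if s[i,4]>20:
            pts=np.argwhere(l==i)[:,::-1].astype(np.float32)+[x0,y0]
            r=cv2.minAreaRect(pts.astype(np.float32));print(box,s[i,4],c[i]+[x0,y0],r)
blobs(f,(160,225,210,270));blobs(f,(295,190,345,300))
blobs(d["scene"],(205,280,265,310));blobs(d["scene"],(310,170,375,250))
print(f["range_z"][[231,192,245,190],[249,247,235,246]])
E
```

```text
cup [[ 0.48123909 -0.24560583  0.046     ]] yoke [[ 0.5750041  -0.22347123  0.088     ]
 [ 0.57501337 -0.25538257  0.088     ]]
(160, 225, 210, 270) 82 [190.5        257.63414634] ((190.00001525878906, 257.5000305175781), (13.435027122497559, 6.363961219787598), 45.0)
(295, 190, 345, 300) 1469 [318.76582709 284.33764466] ((319.5, 278.0), (42.0, 49.0), 90.0)
(205, 280, 265, 310) 111 [245.99099099 298.        ] ((245.98997497558594, 298.0699768066406), (14.142135620117188, 7.778174877166748), 8.130102157592773)
(310, 170, 375, 250) 237 [358.092827   233.48945148] ((357.96575927734375, 231.94085693359375), (35.11808776855469, 8.563164710998535), 59.931419372558594)
[1.0891445 1.0907099 1.1013378 1.0872105]
```

View pics/topc.png

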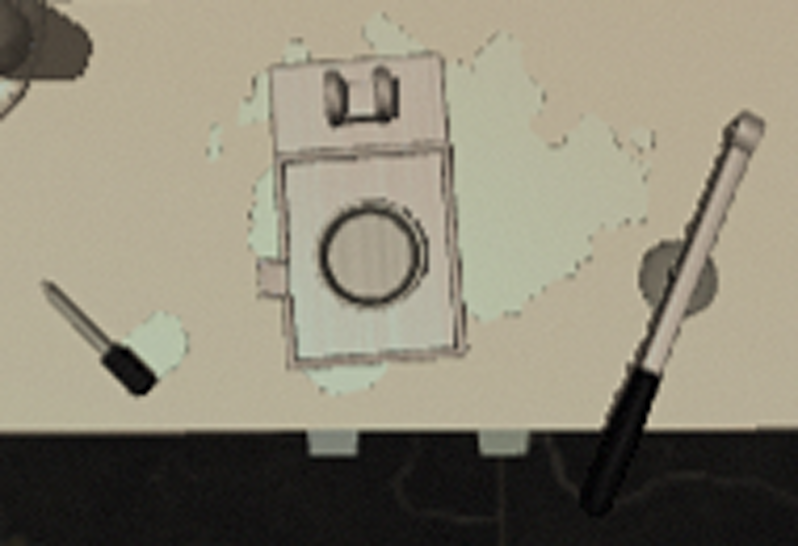

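View pics/scc.png

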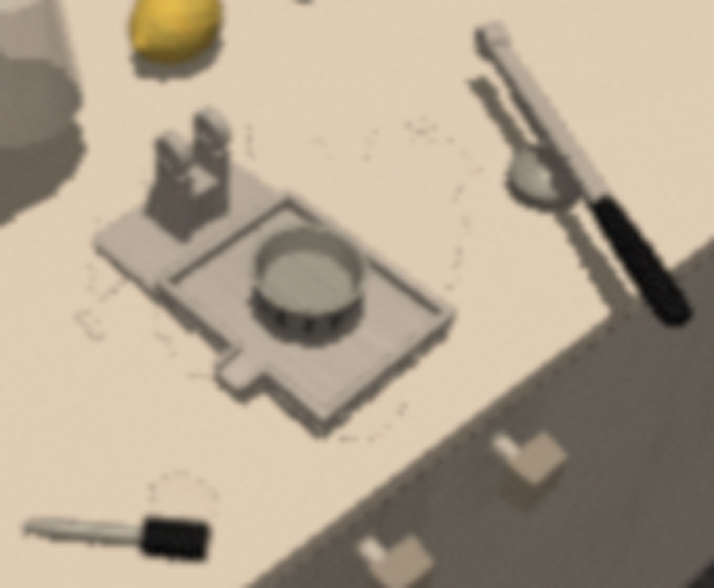

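The top crop shows the cup ring centred near (370,255), the cheeks at (337,97) and (385,95), the lever eye at (745,131), the handle end at (597,505), the pin tip at (45,284) and the pin grip at about (129,369). The scene crop shows the cup rim centred near (309,265), the boss tops at (173,140) and (211,118), the eye at (492,40), the pin tip at (25,526) and the pin grip at (176,538). Now I'll triangulate these and cross-check them.

```bash
python3 - <<'E'
from h import *;import pickle
np.set_printoptions(precision=4,suppress=True)
d=pickle.load(open("f0.pkl","rb"));T=d["top"];S=d["scene"]
tf=lambda a:np.array(a,float)/4.2+[160,170]-.38
sf=lambda a:np.array(a,float)/4.2+[205,170]-.38
print("camT",-T["R"].T@T["t"],"camS",-S["R"].T@S["t"])
def both(n,t,s,z):
    a=onplane(T,tf([t]),z)[0];b=onplane(S,sf([s]),z)[0]
    c1,d1=ray(T,tf([t]));c2,d2=ray(S,sf([s]))
    k=np.linalg.lstsq(np.c_[d1[0],-d2[0]],c2-c1,rcond=None)[0]
    p,q=c1+k[0]*d1[0],c2+k[1]*d2[0]
    print(n,"top",a,"scene",b,"tri",(p+q)/2,"gap",np.linalg.norm(p-q))
both("cup rim",(370,255),(309,265),.046)
both("cheekL",(337,97),(173,140),.086)
both("cheekR",(385,95),(211,118),.086)
both("eye",(745,131),(492,40),.045)
both("handle end",(597,505),(677,315),.045)
both("bar/handle joint",(650,373),(603,203),.045)
both("pin tip",(45,284),(25,526),.008)
both("pin grip",(129,369),(176,538),.008)
both("pin shoulder",(110,352),(143,533),.008)
q=onplane(T,tf([(271,66),(443,52),(465,352),(291,368)]),.012);print(q, [np.linalg.norm(q[i]-q[i-1]) for i in range(4)])
print("yaw",[np.arctan2(*(q[a]-q[b])[[1,0]]) for a,b in((0,3),(1,2))],np.arctan2(-(q[0]-q[1])[0],(q[0]-q[1])[1]), "front/back", np.arctan2(-(q[3]-q[2])[0],(q[3]-q[2])[1]))
# dark ring ellipse of the cup
g=cv2.cvtColor(T["image"],cv2.COLOR_RGB2GRAY)[212:248,230:268]
m=(g<110).astype(np.uint8);cs,_=cv2.findContours(m,cv2.RETR_EXTERNAL,2)
for c in cs:
    if len(c)>20: print("ell",cv2.fitEllipse(c),len(c))
E
```

```text
camT [ 0.4399 -0.2452  1.123 ] camS [0.0981 0.1599 0.651 ]
cup rim top [ 0.4829 -0.2424  0.046 ] scene [ 0.4824 -0.2424  0.046 ] tri [ 0.4828 -0.2425  0.0456] gap 0.00035875147183398126
cheekL top [ 0.5735 -0.2231  0.086 ] scene [ 0.575  -0.2193  0.086 ] tri [ 0.575  -0.2217  0.0842] gap 0.0037005809729223184
cheekR top [ 0.5747 -0.2512  0.086 ] scene [ 0.5761 -0.248   0.086 ] tri [ 0.576  -0.2501  0.0846] gap 0.0032219985361522136
eye top [ 0.5579 -0.4709  0.045 ] scene [ 0.5559 -0.4719  0.045 ] tri [ 0.5571 -0.4716  0.0446] gap 0.002244038825752269
handle end top [ 0.3353 -0.3768  0.045 ] scene [ 0.3336 -0.3745  0.045 ] tri [ 0.3349 -0.3772  0.0418] gap 0.00013102149043760943
bar/handle joint top [ 0.4124 -0.4098  0.045 ] scene [ 0.413  -0.4102  0.045 ] tri [ 0.4125 -0.4096  0.0457] gap 0.0002950595067257399
pin tip top [ 0.4667 -0.041   0.008 ] scene [ 0.4653 -0.0397  0.008 ] tri [ 0.4668 -0.0405  0.0055] gap 1.8139466292424717e-05
pin grip top [ 0.4146 -0.0939  0.008 ] scene [ 0.4133 -0.0939  0.008 ] tri [ 0.4142 -0.0941  0.0068] gap 0.00099070918914707
pin shoulder top [ 0.425 -0.082  0.008] scene [ 0.4256 -0.0829  0.008 ] tri [ 0.4249 -0.0823  0.0095] gap 0.0001738103519561105
[[ 0.6027 -0.18    0.012 ]
 [ 0.6116 -0.2882  0.012 ]
 [ 0.4247 -0.3008  0.012 ]
 [ 0.4151 -0.1938  0.012 ]] [np.float64(0.18802235044656604), np.float64(0.10854608872699165), np.float64(0.18739333591012947), np.float64(0.10746123475944315)]
yaw [np.float64(0.07348198786296355), np.float64(0.06765104094378203)] 0.08274200032132543 front/back 0.08871899252380223
ell ((18.11823272705078, 18.15984535217285), (23.352203369140625, 25.079998016357422), 74.97331237792969) 53
```

```bash
cat >> h.py <<'E'
pi=np.pi
YAW=.076; CUP=np.array([.4826,-.2424,.030]); YOKE=np.array([.5772,-.2353,.075])
LMID=np.array([.4687,-.4338]); LYAW=-.402
PGRIP=np.array([.4142,-.0940]); PYAW=.80
u=lambda a:np.array([np.cos(a),np.sin(a)])
def swing(th,r=.180,dz=0.004):
    # tool pose holding the handle r behind the eye, lever up by th; grasp point 8 mm behind TCP
    from scipy.spatial.transform import Rotation as R
    Rw=R.from_euler('z',YAW)*R.from_euler('y',th)
    p=YOKE+Rw.apply([-r,0,-dz]); rot=Rw*R.from_euler('x',pi)
    return p,rot.as_euler('xyz')
E
python3 - <<'E'
from plant import robot
from h import *
np.set_printoptions(precision=3,suppress=True)
def t(n,p,o): print(n,robot.inverse_kinematics(list(p),list(o)))
for k in(0,pi,-pi): t("lever",[*LMID,.041],[pi,0,LYAW+k])
for k in(0,pi): t("place",[*CUP[:2],.071],[pi,0,YAW+k]);t("placeup",[*CUP[:2],.16],[pi,0,YAW+k])
for s in(0,.003,.006):
  for k in(0,pi):
    for z in(.0135,.1): t(f"pin{s,z}",[*(PGRIP+s*u(PYAW)),z],[pi,0,PYAW+k])
for k in(0,pi):
    t("ins",[*(YOKE[:2]-.12*u(YAW+pi/2)),.08],[pi,0,YAW+pi/2+k]);t("ins2",[*(YOKE[:2]-.0365*u(YAW+pi/2)),.08],[pi,0,YAW+pi/2+k])
for th in(0,.3,.55): t("swing",*swing(th))
E
```

```text
lever [ 0.654  0.632  0.038  1.785 -0.034  0.725 -1.263]
lever [ 1.058  0.7   -0.54   1.759  0.473  0.814  1.46 ]
lever [ 1.058  0.7   -0.54   1.759  0.473  0.814  1.46 ]
place [ 0.52   0.474 -0.169  1.999  0.123  0.678 -1.221]
placeup [ 0.545  0.35  -0.195  1.933  0.087  0.866 -1.19 ]
place [ 0.911  0.567 -0.684  1.977  0.507  0.774  1.576]
placeup [ 0.972  0.444 -0.75   1.91   0.374  0.931  1.69 ]
pin(0, 0.0135) [ 0.381  0.465 -0.309  2.277  0.327  0.439 -0.965]
pin(0, 0.1) [ 0.515  0.304 -0.453  2.221  0.216  0.657 -0.863]
pin(0, 0.0135) [ 1.026  0.812 -1.185  2.246  1.072  0.873  1.492]
pin(0, 0.1) [ 1.063  0.542 -1.171  2.196  0.689  0.844  1.82 ]
pin(0.003, 0.0135) [ 0.377  0.467 -0.311  2.273  0.328  0.442 -0.972]
pin(0.003, 0.1) [ 0.51   0.306 -0.455  2.217  0.218  0.659 -0.87 ]
pin(0.003, 0.0135) [ 1.02   0.814 -1.185  2.242  1.072  0.875  1.487]
pin(0.003, 0.1) [ 1.056  0.545 -1.171  2.193  0.692  0.847  1.813]
pin(0.006, 0.0135) [ 0.372  0.469 -0.313  2.27   0.329  0.444 -0.979]
pin(0.006, 0.1) [ 0.506  0.309 -0.456  2.214  0.22   0.661 -0.878]
pin(0.006, 0.0135) [ 1.013  0.816 -1.185  2.239  1.072  0.877  1.483]
pin(0.006, 0.1) [ 1.049  0.549 -1.171  2.19   0.694  0.85   1.806]
ins [ 0.729  0.674 -0.366  1.628  0.291  0.894  0.329]
ins2 [ 0.671  0.623 -0.423  1.741  0.325  0.847  0.177]
ins [ 0.319  0.652  0.243  1.656 -0.194  0.857 -2.425]
ins2 [ 0.225  0.588  0.206  1.77  -0.159  0.799 -2.557]
swing [ 0.604  0.386 -0.163  2.158  0.108  0.604 -1.131]
swing [ 0.482  0.422 -0.129  1.958  0.205  1.049 -1.266]
swing [ 0.391  0.508 -0.097  1.776  0.241  1.388 -1.309]
```

```bash
python3 - <<'E'
from plant import robot
from h import *;import pickle
robot.goto([*LMID,.15],[pi,0,LYAW])
robot.grip(0.6)
robot.move_straight([*LMID,.041],vel=.12)
robot.grip(0,strength=80)
s=robot.sense();print(s["opening"],s["gripper_force"],s["tcp_pos"])
robot.move_straight([*LMID,.14],vel=.15)
p=CUP[:2]
robot.goto([*p,.141],[pi,0,YAW])
robot.sleep(.3)
d={}
for n in("scene","top"): d[n]=robot.grab_frame(n)
pickle.dump(d,open("f1.pkl","wb"))
a=cv2.resize(d["top"]["image"][170:300,195:305,::-1],None,fx=4,fy=4,interpolation=2)
b=cv2.resize(d["scene"]["image"][150:280,210:300,::-1],None,fx=4,fy=4,interpolation=2)
cv2.imwrite("pics/held.png",np.hstack([a,b]))
s=robot.sense();print(s["t"],s["opening"],s["wrist_force"],s["tcp_pos"],s["tcp_rot"])
E
```

```text
0.17055896486919153 78.18786867355811 [ 0.469133  -0.4338718  0.0420508]
5.2417 0.16797060028645924 [-0.16346333  0.31366723 -4.30315074] [ 0.48249493 -0.24302283  0.14089264] [3.14152545e+00 8.44364286e-05 7.48605326e-02]
```

View pics/held.png

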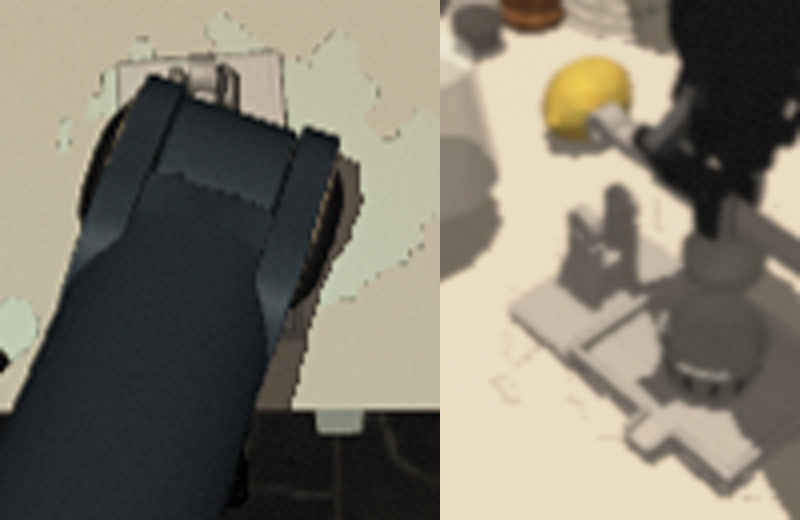

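The held picture shows the lever level in the jaws with its eye at scene crop (608,117) and top crop (205,70), and the plunger above the cup at (723,258). I'll compare those with the prediction.

```bash
python3 - <<'E'
from h import *;import pickle
np.set_printoptions(precision=4,suppress=True)
d=pickle.load(open("f1.pkl","rb"));T=d["top"];S=d["scene"]
m=np.array([.4825,-.2430]);e=m+.095*u(.0749)
for n,f,o in(("T",T,(195,170)),("S",S,(210,150))):
    g=(440 if n=="S" else 0)
    for nm,X in(("eye",[*e,.144]),("eyetipfront",[*(e+.012*u(.0749)),.144]),("plunger max z+.02",[*m,.119]),("boss top",[*YOKE[:2],.088]),("cheekR",[*(YOKE[:2]-.0195*u(YAW+pi/2)),.075]),("rim",[*CUP[:2],.046])):
        q=proj(f,[X])[0];print(n,nm,(q-o+.38)*4+[g,0])
print(onplane(T,[[195+205/4-.38,170+70/4-.38]],.144),onplane(S,[[210+168/4-.38,150+117/4-.38]],.144),e)
c=cv2.resize(S["image"][160:230,225:295,::-1],None,fx=8,fy=8,interpolation=2);cv2.imwrite("pics/held2.png",c)
E
```

```text
T eye [200.9203  73.2551]
T eyetipfront [199.4126  52.9027]
T plunger max z+.02 [213.1353 238.5961]
T boss top [200.8067  85.9789]
T cheekR [232.2848  86.3774]
T rim [212.4393 243.3607]
S eye [605.4111 124.6507]
S eyetipfront [591.1553 114.9006]
S plunger max z+.02 [723.6691 241.3484]
S boss top [603.4183 197.6559]
S cheekR [626.3865 198.9466]
S rim [714.1443 332.1744]
[[ 0.5791 -0.2383  0.144 ]] [[ 0.5817 -0.2414  0.144 ]] [ 0.5772 -0.2359]
```

View pics/held2.png

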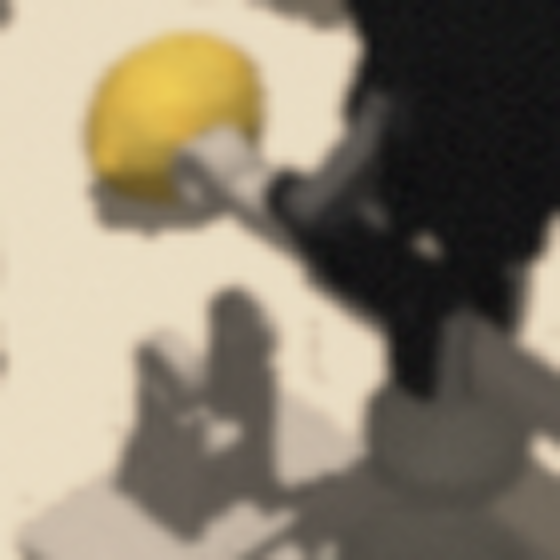

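The eye is at about (218,168) in the crop, within 1–2 mm of the prediction and in line with the cheek gap. I'll lower it with a 1 mm shift to +y.

```bash
python3 - <<'E'
from plant import robot
from h import *;import pickle
np.set_printoptions(precision=4,suppress=True)
p=[CUP[0],-.2414]
robot.move_straight([*p,.141],vel=.05)
c=robot.move_straight([*p,.0725],vel=.05,contact_N=12)
s=robot.sense();print(c,s["t"],s["wrist_force"],s["torque"],s["tcp_pos"],s["opening"])
pickle.dump({n:robot.grab_frame(n) for n in("scene","top")},open("f2.pkl","wb"))
S=pickle.load(open("f2.pkl","rb"))["scene"]
cv2.imwrite("pics/down.png",cv2.resize(S["image"][170:250,225:305,::-1],None,fx=7,fy=7,interpolation=2))
E
```

```text
False 7.0083 [ 0.976  -0.2065 -5.003 ] [-0.0679  0.0257  0.0488] [ 0.4828 -0.2415  0.0729] 0.16977532224296835
```

View pics/down.png

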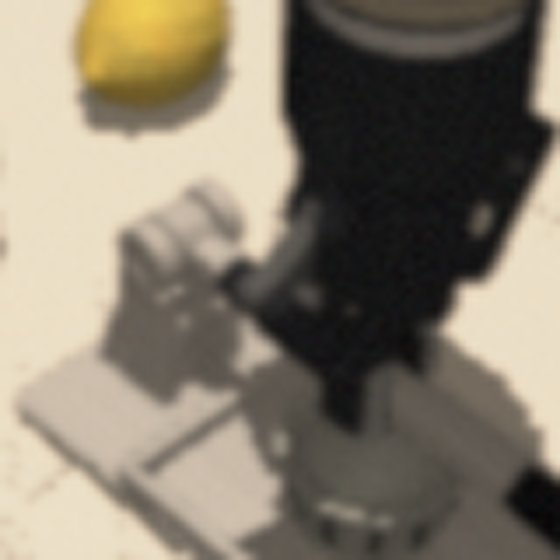

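The eye sits between the cheeks and the plunger is in the cup, with no contact force. I'll seat it, release it and fetch the pin.

```bash
python3 - <<'E'
from plant import robot
from h import *;import pickle
np.set_printoptions(precision=4,suppress=True)
p=[CUP[0],-.2414]
c=robot.move_straight([*p,.0695],vel=.02,contact_N=6)
s=robot.sense();print(c,s["wrist_force"],s["tcp_pos"])
robot.grip(.5); robot.move_straight([*p,.17],vel=.2)
g=PGRIP+.002*u(PYAW)
robot.goto([*g,.12],[pi,0,PYAW])
robot.move_straight([*g,.0140],vel=.1,contact_N=15)
print(robot.sense()["tcp_pos"])
robot.grip(0,strength=80)
s=robot.sense();print(s["opening"],s["gripper_force"],s["t"])
pickle.dump({n:robot.grab_frame(n) for n in("scene","top")},open("f3.pkl","wb"))
robot.move_straight([*g,.14],vel=.15)
s=robot.sense();print(s["opening"],s["tcp_pos"],s["t"])
F=pickle.load(open("f3.pkl","rb"))
a=cv2.resize(F["top"]["image"][175:265,210:290,::-1],None,fx=5,fy=5,interpolation=2)
b=cv2.resize(F["scene"]["image"][180:270,230:310,::-1],None,fx=5,fy=5,interpolation=2)
cv2.imwrite("pics/set.png",np.hstack([a,b]))
E
```

```text
True [-1.3556  0.2722  6.5043] [ 0.4828 -0.2415  0.072 ]
[ 0.416  -0.0927  0.0144]
0.16125880410270718 78.49937438964844 10.6417
0.16434283238840364 [ 0.4149 -0.0925  0.1393] 11.7333
```

View pics/set.png

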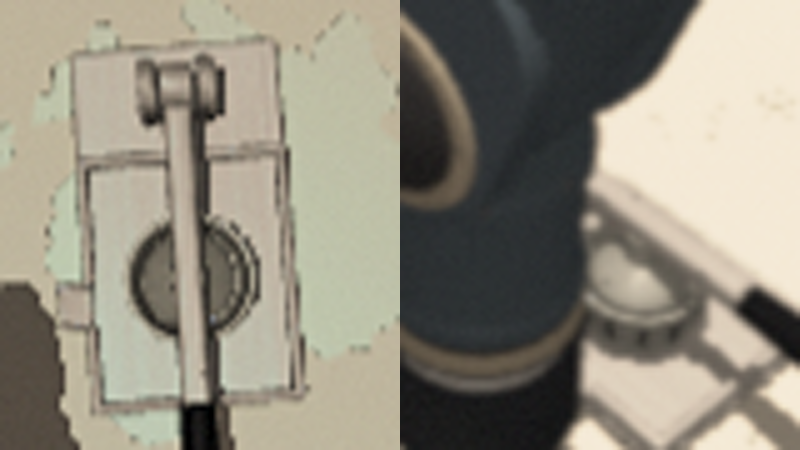

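The top view shows the lever seated: eye at (177,80) midway between the cheeks at (148,92) and (208,87), and bar running straight over the cup. The pin is gripped. I'll carry it to the right-hand side of the yoke.

```bash
python3 - <<'E'
from plant import robot
from h import *;import pickle
np.set_printoptions(precision=4,suppress=True)
F=pickle.load(open("f3.pkl","rb"))["top"]
for q,z in(((148,91),.075),((208,88),.075),((177,80),.087)): print(onplane(F,[[210+q[0]/5-.4,175+q[1]/5-.4]],z))
s=robot.sense();p=s["tcp_pos"]
robot.move_straight([p[0],p[1],.18],vel=.2)
v=u(YAW+pi/2)
q=YOKE[:2]-.109*v
robot.goto([*q,.18],[pi,0,YAW+pi/2])
robot.move_straight([*q,.0814],vel=.15)
robot.sleep(.2)
s=robot.sense();print(q,s["t"],s["tcp_pos"],s["tcp_rot"],s["opening"],s["wrist_force"])
d={n:robot.grab_frame(n) for n in("scene","top")};pickle.dump(d,open("f4.pkl","wb"))
tip=np.array([*(s["tcp_pos"][:2]+.0748*u(s["tcp_rot"][2])),.075])
for n,x0,y0,g in(("top",210,170,0),("scene",225,170,400)): print(n,(proj(d[n],[tip,[*(YOKE[:2]-.0195*v),.075],[*(YOKE[:2]+.0195*v),.075]])-[x0,y0]+.4)*5+[g,0])
a=cv2.resize(d["top"]["image"][170:250,210:290,::-1],None,fx=5,fy=5,interpolation=2)
b=cv2.resize(d["scene"]["image"][170:250,225:305,::-1],None,fx=5,fy=5,interpolation=2)
cv2.imwrite("pics/pre.png",np.hstack([a,b]))
E
```

```text
[[ 0.5747 -0.2212  0.075 ]]
[[ 0.5762 -0.251   0.075 ]]
[[ 0.5786 -0.2357  0.087 ]]
[ 0.5855 -0.344 ] 14.2583 [ 0.5862 -0.3443  0.0828] [3.1397 0.0013 1.6467] 0.15875950320659554 [ 0.3419 -0.0453 -0.2645]
top [[245.5285 104.4224]
 [215.456  108.0718]
 [137.2153 113.9538]]
scene [[579.0638 134.242 ]
 [558.0832 148.7832]
 [499.2708 185.8656]]
```

View pics/pre.png

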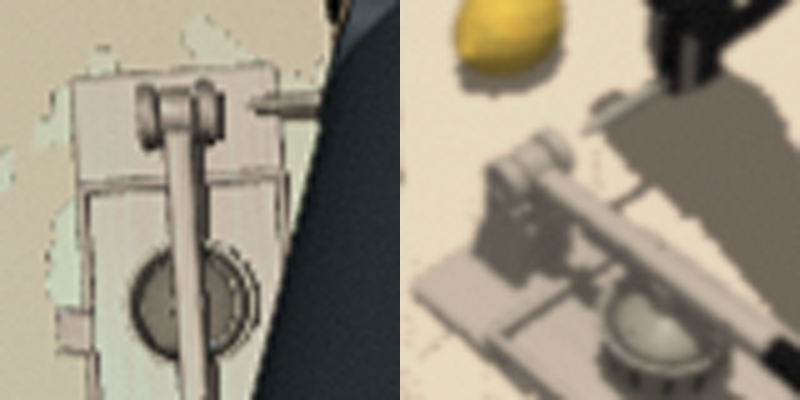

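The pin tip is at top crop (250,104) and scene crop (582,132), within 1 px of prediction. I'll check the shaft direction numerically, then correct the small TCP offset and insert with a force guard.

```bash
python3 - <<'E'
from h import *;import pickle
np.set_printoptions(precision=4,suppress=True)
d=pickle.load(open("f4.pkl","rb"));T=d["top"];S=d["scene"]
tcp=np.array([.5862,-.3443]);a=1.6467
L=[[*(tcp+s*u(a)),.0764] for s in(.0748,.06,.05,.04,.03)]
print(proj(T,L));print(proj(S,L))
g=cv2.cvtColor(T["image"],cv2.COLOR_RGB2GRAY);print(g[184:198,256:276:2])
g=cv2.cvtColor(S["image"],cv2.COLOR_RGB2GRAY);print(g[184:200,260:280:2])
E
```

```text
[[258.72   190.4054]
 [264.6534 189.96  ]
 [268.6598 189.6592]
 [272.6641 189.3586]
 [276.6663 189.0582]]
[[260.4288 196.0224]
 [264.6716 193.3541]
 [267.4958 191.578 ]
 [270.2862 189.8231]
 [273.0437 188.0891]]
[[176 181 184 180 166 182 191 181 192 203]
 [188 190 189 183 174 185 194 188 178 206]
 [186 189 187 182 180 191 196 196 170 185]
 [187 188 190 181 186 192 198 198 192 118]
 [188 186 188 186 147 158 154 147 152  62]
 [188 189 160 145 113 133 131 137 155  64]
 [189 181 142 136 143 138 129 131 145  48]
 [189 185 131 112 129 108  94  84  90  33]
 [190 189 172  62  78  77  77  72  77  27]
 [190 189 193 154 162  83  78  78  81  26]
 [190 188 187 190 195 135 169 165 173  33]
 [190 188 184 189 187 157 201 200 205  52]
 [190 189 185 188 188 156 197 197 203  45]
 [189 189 184 191 188 136 198 197 207  20]]
[[218 218 218 219 218 219 219 207  98  26]
 [218 219 217 219 219 219 217 197 101  45]
 [218 218 218 217 217 219 212 164 101  61]
 [217 218 217 210 199 211 199 157 116  60]
 [219 219 211 178 144 185 172 143 108  66]
 [219 216 181 129 116 154 149 119  98  91]
 [218 208 139 115 138 148 123 101 102 103]
 [219 194 117 135 152 132 101 102 104 104]
 [218 192 132 149 139 108 101 104 105 104]
 [218 196 157 145 114 100 103 104 104 104]
 [216 186 160 123  99 101 103 104 105 104]
 [212 171 145 107 103 105 104 104 104 104]
 [205 164 163 116 103 104 104 104 103 103]
 [209 193 203 130 105 105 106 104 104 105]
 [214 215 213 150 106 104 105 104 102 104]
 [213 217 212 188 116 105 104 105 105 104]]
```

```bash
cat >> h.py <<'E'
def shaft(F,lo,hi,r0=183,r1=198):
    # dark-weighted centre row of the shaft in the top view, per column
    g=cv2.cvtColor(F["image"],cv2.COLOR_RGB2GRAY).astype(float)[r0:r1,lo:hi]
    w=np.clip(175-g,0,None)*(np.arange(r0,r1)[:,None]<195); return (w*np.arange(r0,r1)[:,None]).sum(0)/w.sum(0)
E
python3 - <<'E'
from plant import robot
from h import *;import pickle
np.set_printoptions(precision=3,suppress=True)
d=pickle.load(open("f4.pkl","rb"))
print(shaft(d["top"],258,274))
a=YAW+pi/2
tip=YOKE[:2]-.0345*u(a)
q=tip-.0748*u(a+.07)
robot.move_straight([*q,.0802],vel=.05,attitude=[pi,0,a+.07]);robot.sleep(.3)
s=robot.sense();print(q,s["tcp_pos"],s["tcp_rot"],s["t"])
d={n:robot.grab_frame(n) for n in("scene","top")};pickle.dump(d,open("f5.pkl","wb"))
print(shaft(d["top"],258,274))
b=cv2.resize(d["top"]["image"][180:205,235:285,::-1],None,fx=12,fy=12,interpolation=2)
c=cv2.resize(d["scene"]["image"][180:205,240:290,::-1],None,fx=12,fy=12,interpolation=2)
cv2.imwrite("pics/pre2.png",np.vstack([b,c]))
E
```

```text
[183.    188.368 189.195 190.788 190.663 190.672 189.944 188.93  191.585
 191.377 191.288 190.834 191.299 191.374 191.359 191.782]
[ 0.591 -0.344] [ 0.591 -0.344  0.08 ] [-3.141  0.     1.716] 14.9167
[184.75  189.317 189.748 190.706 190.667 190.689 189.956 188.945 191.443
 191.301 191.479 190.138 190.281 190.347 190.174 190.624]
```

View pics/pre2.png

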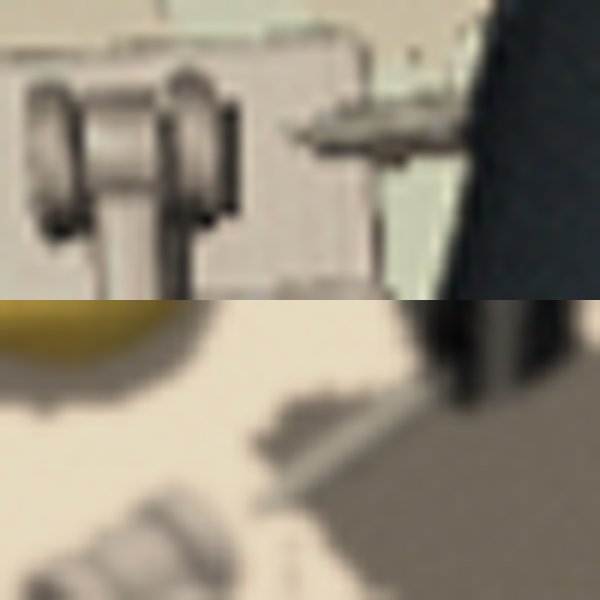

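The pin now points along the hole axis (top crop from (285,135) to (465,120), boss centre near row 138), but it sits about 1.5–2 mm low. I'll raise it and insert under a force guard.

```bash
cat >> h.py <<'E'
AP=YAW+pi/2
def tcp_at(tipd):  # TCP xy when the tip is tipd beyond yoke middle along +y press (home .0405)
    return YOKE[:2]+tipd*u(AP)-.0748*u(AP+.07)
E
python3 - <<'E'
from plant import robot
from h import *
np.set_printoptions(precision=3,suppress=True)
q=tcp_at(-.0345);robot.move_straight([*q,.0818],vel=.03)
f0=robot.sense()["wrist_force"]
for t in(-.019,-.010,-.002,.006,.014,.022,.030,.036,.0395):
    c=robot.move_straight([*tcp_at(t),.0818],vel=.03,contact_N=20)
    s=robot.sense();w=s["tcp_pos"][:2]-YOKE[:2]
    print(t,c,s["wrist_force"]-f0,s["torque"],s["tcp_pos"],"adv",w@u(AP)+.0748,"lat",w@u(YAW))
    if c: break
print(s["t"],s["opening"])
E
```

```text
-0.019 False [-0.567  1.086 -0.144] [-0.025  0.002 -0.01 ] [ 0.59  -0.328  0.082] adv -0.01890639747667884 lat 0.005250947928535233
-0.01 False [0.581 0.961 0.252] [-0.029 -0.047 -0.016] [ 0.589 -0.319  0.082] adv -0.009540395399706386 lat 0.005323416724208694
-0.002 False [-0.194  0.023 -0.114] [-0.023 -0.018  0.051] [ 0.588 -0.311  0.082] adv -0.0015083445578546323 lat 0.005330257598244186
0.006 False [-0.304  0.869  0.647] [0.082 0.152 0.069] [ 0.587 -0.303  0.082] adv 0.006636319528678686 lat 0.004986120304293095
0.014 False [-2.341  0.801  0.523] [0.07  0.691 0.135] [ 0.586 -0.295  0.082] adv 0.014750313708325268 lat 0.004587351652010994
0.022 False [-4.748 -1.139  1.294] [-0.447  1.042  0.211] [ 0.585 -0.287  0.082] adv 0.02216909914135072 lat 0.004173708246246753
0.03 False [-4.276 -4.512  1.22 ] [-1.282  0.983  0.057] [ 0.585 -0.282  0.082] adv 0.027376724471576533 lat 0.003812858161610501
0.036 False [-5.452 -7.493  0.774] [-1.964  1.031 -0.041] [ 0.584 -0.278  0.082] adv 0.03138842219543263 lat 0.0034691169909172297
0.0395 False [-4.649 -7.958  1.719] [-2.028  1.134 -0.053] [ 0.583 -0.275  0.082] adv 0.03457025506010987 lat 0.0032094120481614918
19.0833 0.1589041296460974
```

```bash
python3 - <<'E'
from plant import robot
from h import *;import pickle
np.set_printoptions(precision=3,suppress=True)
o=-.0015*u(YAW)
for t in(.0395,.043,.046,.049,.052,.055):
    c=robot.move_straight([*(tcp_at(t)+o),.0815],vel=.03,contact_N=25);robot.sleep(.15)
    s=robot.sense();w=s["tcp_pos"][:2]-YOKE[:2]
    print(t,c,s["wrist_force"],s["torque"],"adv",w@u(AP)+.0748,"lat",w@u(YAW),s["tcp_rot"])
    if c or abs(s["wrist_force"][1])>30: break
print(s["t"],s["opening"])
d={n:robot.grab_frame(n) for n in("scene","top")};pickle.dump(d,open("f6.pkl","wb"))
b=cv2.resize(d["top"]["image"][175:215,235:285,::-1],None,fx=9,fy=9,interpolation=2)
c=cv2.resize(d["scene"]["image"][170:210,235:285,::-1],None,fx=9,fy=9,interpolation=2)
cv2.imwrite("pics/ins.png",np.hstack([b[:,:390],c[:,:400]]))
E
```

```text
0.0395 False [-2.549 -9.71  -0.088] [-1.969  0.562 -0.128] adv 0.0347439443467723 lat 0.0030799081080278724 [3.141 0.006 1.713]
0.043 False [-4.281 -7.447  0.67 ] [-1.631  0.881 -0.093] adv 0.0392174506861689 lat 0.0028728873922237237 [-3.141  0.005  1.713]
0.046 False [ -3.238 -10.42    0.91 ] [-2.326  0.638 -0.206] adv 0.04020128584243972 lat 0.002729074283038347 [3.142 0.007 1.712]
0.049 False [ -1.756 -15.953  -2.703] [-3.328  0.3   -0.159] adv 0.04027680494996021 lat 0.0026658721175065346 [3.141 0.011 1.71 ]
0.052 False [ -0.297 -19.685  -5.286] [-4.387  0.096 -0.158] adv 0.04037313993859394 lat 0.002623980116688708 [3.14  0.015 1.709]
0.055 False [  0.256 -23.86   -7.256] [-5.323 -0.146 -0.174] adv 0.040464341549229656 lat 0.0025568531526019064 [3.139 0.018 1.707]
21.5 0.15738537557103682
```

Forward travel stopped at 40.4 mm while the push force rose to 24 N, which matches the predicted home position (40.5 mm). I'll release the pin and check the grip's position numerically, since my picture budget is used up.

```bash
python3 - <<'E'
from plant import robot
from h import *;import pickle
np.set_printoptions(precision=3,suppress=True)
s=robot.sense();p=s["tcp_pos"]
robot.move_straight(list(p),vel=.03);print(robot.sense()["wrist_force"])
robot.grip(.45)
p=robot.sense()["tcp_pos"];robot.move_straight([p[0],p[1],.2],vel=.2)
P,o=swing(0)
robot.goto([P[0]-.0,P[1],.19],o)
robot.sleep(.2);s=robot.sense();print(s["t"],s["tcp_pos"])
d={n:robot.grab_frame(n) for n in("scene","top")};pickle.dump(d,open("f7.pkl","wb"))
v=u(AP)
G=YOKE[:2]-.0365*v
print("pred grip px",proj(d["top"],[[*G,.083],[*(YOKE[:2]-.0195*v),.083],[*(YOKE[:2]-.0535*v),.083]]),proj(d["scene"],[[*G,.075]]))
for n,b in(("top",(255,175,285,210)),("scene",(240,170,290,205))):
    x0,y0,x1,y1=b;m=(d[n]["image"][y0:y1,x0:x1].max(2)<65).astype(np.uint8)
    k,l,st,c=cv2.connectedComponentsWithStats(m)
    for i in range(1,k):
        if st[i,4]>15: print(n,st[i]+[x0,y0,0,0,0],c[i]+[x0,y0])
E
```

```text
[ 0.403 -4.945 -4.46 ]
24.7917 [ 0.398 -0.249  0.19 ]
pred grip px [[259.583 190.273]
 [252.72  190.789]
 [266.441 189.758]] [[261.168 196.235]]
top [255 188  12   8  92] [260.413 191.424]
scene [259 193   8   7  40] [262.5   195.925]
```

```bash
python3 - <<'E'
from plant import robot
from h import *;import pickle
np.set_printoptions(precision=3,suppress=True)
robot.grip(.6)
P,o=swing(0);robot.move_straight(list(P),vel=.12,contact_N=15)
s=robot.sense();print(s["tcp_pos"],P)
f0=s["wrist_force"]
robot.grip(0,strength=50)
ok=True
def step(th):
    P,o=swing(th);robot.move_straight(list(P),vel=.06,attitude=list(o))
    s=robot.sense();f=s["wrist_force"]-f0
    print(round(th,2),f,s["torque"],s["tcp_pos"]-P,s["opening"],s["t"]);return np.linalg.norm(f)<35
done=[0]
for th in np.arange(.09,.55,.09):
    done.append(th)
    if not step(th): print("STOP");break
robot.sleep(.2)
pickle.dump({n:robot.grab_frame(n) for n in("scene","top")},open("f8.pkl","wb"))
E
```

```text
[ 0.398 -0.249  0.072] [ 0.398 -0.249  0.071]
0.09 [ 0.793 -0.122 -1.852] [ 0.029 -0.424  0.019] [-0.  0. -0.] 0.20767410719631055 27.125
0.18 [ 1.581 -0.46  -3.102] [ 0.122 -0.788 -0.015] [-0.     0.    -0.001] 0.2054075470965405 27.5417
0.27 [ 1.477 -0.256 -2.642] [ 0.091 -0.93   0.026] [-0.001  0.    -0.001] 0.2094599873685289 27.9583
0.36 [ 1.222  0.036 -2.647] [ 0.171 -1.038 -0.027] [-0.001 -0.    -0.001] 0.2050909140207748 28.375
0.45 [ 0.844  0.755 -3.466] [ 0.125 -1.141  0.009] [-0.001 -0.    -0.001] 0.20586832202094157 28.7917
0.54 [ 1.094 -0.342 -3.541] [ 0.115 -1.334  0.009] [-0.001 -0.    -0.001] 0.20718029132418694 29.2083
```

Smooth swing with small forces. I'll lower it, release and retreat, then check numerically.

```bash
python3 - <<'E'
from plant import robot
from h import *;import pickle
np.set_printoptions(precision=3,suppress=True)
for th in(.45,.36,.27,.18,.09,.03,0):
    P,o=swing(th);robot.move_straight(list(P),vel=.06,attitude=list(o))
P,o=swing(-.01);robot.move_straight(list(P),vel=.03,attitude=list(o),contact_N=8)
s=robot.sense();print(s["wrist_force"],s["tcp_pos"],swing(0)[0])
robot.grip(.6);P=s["tcp_pos"];robot.move_straight([P[0],P[1],.2],vel=.15)
robot.goto([.45,-.5,.25],[pi,0,0]);robot.sleep(.5)
s=robot.sense();print(s["t"],s["wrist_force"])
d={n:robot.grab_frame(n) for n in("scene","top")};pickle.dump(d,open("f9.pkl","wb"))
v=u(AP);M=CUP+[0,0,.045]
def ex(n,b,X,nm):
    x0,y0,x1,y1=b;m=(d[n]["image"][y0:y1,x0:x1].max(2)<65).astype(np.uint8)
    k,l,st,c=cv2.connectedComponentsWithStats(m);print(nm,n,"pred",proj(d[n],X))
    for i in range(1,k):
        if st[i,4]>15: print("  ",st[i]+[x0,y0,0,0,0],c[i]+[x0,y0])
G=[*(YOKE[:2]-.0365*v),.075]
H=[[*(M[:2]-s*u(YAW)),.075] for s in(.06,.1065,.153)]
ex("top",(245,180,285,205),[G],"grip");ex("scene",(245,175,285,205),[G],"grip")
ex("top",(230,235,275,320),H,"handle");ex("scene",(270,215,360,330),H,"handle")
E
```

```text
[-2.27   0.884 10.196] [ 0.398 -0.249  0.07 ] [ 0.398 -0.249  0.071]
35.3833 [-0.148 -1.436 -0.207]
grip top pred [[259.503 190.702]]
   [253 188  14   8 109] [259.56  191.468]
grip scene pred [[261.168 196.235]]
   [259 193   8   8  43] [262.698 196.186]
handle top pred [[249.551 254.613]
 [251.006 273.946]
 [252.479 293.497]]
   [ 230  253   45   67 2182] [252.302 294.612]
handle scene pred [[299.056 238.727]
 [315.847 251.042]
 [333.851 264.25 ]]
   [298 237  38  30 320] [317.178 252.047]
   [347 318  13  12  81] [355.062 325.432]
```

Everything matches the prediction: the pin grip is within 1.5 px of its home position in both views, and the handle lies on its level line. Handing in.

```bash
python3 -c "
from plant import robot
print(robot.close_job())"
```

```text
the job is handed in; nothing more can be done
None
```

I assembled the press, pushed the pin home, swung the lever up about 0.54 rad (31°) and lowered it back into the cup, then handed the job in at about 35 s; the final camera check matched the predicted pose, but no verdict came back.

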